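# Release a peg doll from the painting stand's quick-release chuck

## Task

The peg doll on the painting stand is finished: push the chuck's sprung collar down to free it, draw the doll straight up so that the collar snaps back up, and stand the doll by its plug in the free tube of the wooden drying rack, fully home and upright. Find the collar by touch and work gently: do not ram the collar onto its stop, do not tug the doll while it is still locked, do not press it hard into the rack, and leave the other two dolls in the rack alone.

Things in the scene. Friction and masses are not known exactly. Their poses are not given: they have to be found in the camera images.
- doll_mid (a point): Middle of the finished doll's wood, on its axis (z up), 16 mm above the wood's flat underside. Plain wood: an upright cylinder 28 mm in diameter and 28 mm tall with a round head 21 mm in diameter, 46 mm tall in all, about 50 g with its steel plug. At the start it sits upright in the chuck of the stand, its underside on the chuck's rim.
- plug_tip (a point): Lower tip of the doll's steel plug, which stands out 27 mm below the wood's underside: a shoulder 14 mm in diameter for 8 mm, a neck 6 mm in diameter, then a nose 13 mm in diameter from 17 to 27 mm below the underside, tapered to 8 mm at the tip.
- stand: Painting stand, fixed to the table: steel foot 110 x 90 x 16 mm with the chuck upright at its centre. Origin: centre of the foot's underside, on the chuck's vertical axis, z up. Four jaws in the chuck's bore reach over the plug's nose and lock it. Pushing the collar down draws them apart; with the collar 8 mm or more down the plug is free to be drawn up.
- chuck_rim (a point): Centre of the rim of the chuck, 70 mm above the table: a steel tube 23 mm in outside diameter, bore 16 mm; the doll's wood rests on the rim. As the doll is drawn up the plug's nose holds the jaws apart, so the collar may be let go once the doll has begun to rise; when it has risen about 15 mm the jaws close and the collar snaps up.
- collar (a joint): Sprung collar: how far it is pushed down, 0 (up, locked) to 0.010 m (hard stop; 20 N harms it); 5 N starts it, 9 N at the stop. A flat ring round the chuck, 66 mm outside, 31 mm inside diameter, 6 mm thick: a ledge for the tips of open fingers to push and stay on as they close on the doll. Its set height differs and is not measured: when up, its top is 9 mm below to 4 mm above the chuck's rim.
- rack: Drying rack, fixed: plywood board 70 x 196 x 14 mm, origin at the centre of its underside, long side along its y, z up. On it three upright wooden tubes in a row along y at -62, 0 and +62 mm, 23 mm in outside diameter, bore 17 mm, 36 mm deep, rims 50 mm above the table. Two hold other dolls, wood resting on the rim; fingers can reach down beside a tube.
- free_hole (a point): Centre of the mouth of the free tube of the rack (its free hole), at the level of its rim, 50 mm above the table.
- doll_wide: Another doll, standing in the rack: wood 33 mm in diameter, 40 mm tall in all, same plug. Origin: centre of the underside of the wood, on its tube's rim.
- doll_slim: Another doll, standing in the rack: wood 20 mm in diameter, 46 mm tall in all, same plug. Origin: centre of the underside of the wood, on its tube's rim.
Mind the look-alikes: they are no part of the job. What is shaped like the part that bears doll_mid but pink or red is not meant.

How it is judged:
On the way, in this order (a step that is already met when the one before it is completed fails the run):
1. the collar is pushed down far enough to free the plug, the doll still in the chuck (value of joint collar above 0.007 m and distance of doll_mid from where it was at the start of the episode below 0.012 m), for 0.1 s.
2. the doll is drawn out and the collar has snapped back up (value of joint collar below 0.0015 m and z of doll_mid in the frame of stand above 0.105 m), for 0.1 s.
At the end, for the whole second after the job is handed in: The doll stands in the rack's free tube: its middle within 4 mm of the tube's axis either way along the rack, its wood resting on the rim (within 3.5 mm), upright within 0.1 rad and at rest; the collar is up (within 1.5 mm); the other two dolls are within 8 mm of where they stood (x of doll_mid in the frame of free_hole between -0.004 and 0.004 m and y of doll_mid in the frame of free_hole between -0.004 and 0.004 m and height (world z) of doll_mid between 0.061 and 0.0695 m and angle between doll_mid's own z axis and vertical below 0.1 rad and linear speed of doll below 0.02 m/s and value of joint collar below 0.0015 m and distance of each of doll_wide, doll_slim from where it was at the start of the episode below 0.008 m); the robot touches nothing.
It fails at once if the collar is pushed with more than 20 N (contact force between anything else and collar above 20 N).
It fails at once if the doll is pulled or pushed against the stand's chuck with more than 30 N (contact force between doll and stand above 30 N).
It fails at once if the doll is pressed on the rack with more than 30 N (contact force between doll and rack above 30 N).
It fails at once if another doll in the rack is pushed aside or lifted by more than 15 mm (distance of any of doll_wide, doll_slim from where it was at the start of the episode above 0.015 m).
It also fails if it takes over 48 s, if anything falls off the work surface, if the arm or the gripper's body presses on something with over 40 N, if the wrist force passes 120 N, or if a joint passes its speed limit or range.

## Robot

A 6-joint arm with a two-finger parallel gripper is mounted at the origin on the work surface. World frame = base frame: x ahead of the robot, y to its left, z up, the work surface at z = 0. Lengths are in m, angles in rad, forces in N, time in s.
With the tool pointing down it reaches from about 0.35 to 0.975 m from the base axis. Payload 4.9 kg.
Tool frame: the origin (TCP) lies at the very end of the fingers, on their centre line; the grasp point (between the pads) lies 19 mm behind it; z points along the fingers, y is the line along which they close (so a half turn about z gives the same grasp; the last joint's range is limited). The gripper opens to 85 mm and grips with 20 to 120 N. Pads are 22 mm wide; open, the fingers measure 114 mm over their backs; the gripper's body (76 mm by 85 mm) begins 54 mm behind the grasp point. The pads swing forward as they close: fully open they stand 13 mm farther back than shut.
Start: joints at [1.064, 0.053, 1.613, -0, 1.476, -0.119], TCP at [0.236, 0.579, 0.231] pointing down, gripper open.
Joint ranges: [-3.01, 3.01], [-1.01, 2.22], [0.06, 2.58], [-1.02, 4.17], [0.09, 2.62], [-3.14, 3.14]. Speed limits (rad/s): [2.57, 2.57, 3.14, 3.14, 3.14, 3.14].

## Interface

Orientations are given as a rotation vector (axis times angle).
In Python, from station import ctrl, imaging gives the robot as it stands.
- The arm moves only by the tool play_rows, never from a script. Its argument "series" is a list of rows, each a list of 3 entries, a list of its own where there are three numbers: the opening, from 0 (shut) to 1 (fully open), then the shift along the tool's x, y, z each as a share of 0.05 m, from -1 to 1, then the turn, a rotation vector about the tool's x, y, z each as a share of 8 degrees, from -1 to 1. In form: [[grip, [dx, dy, dz], [ax, ay, az]], ...]. A call has 1 to 8 rows; each row shifts and turns the commanded pose from where the row before left it, along the tool's axes as they then stand; what a row does not reach is not made up. A row lasts 1/8 s, in which the tool goes at most 62.5 mm and 10.7 degrees, less where a joint would pass 70% of its speed; a pose out of reach is approached as far as the arm can. A call with a number of a shift or a turn outside -1 to 1 is refused whole. A call with a gripper value outside its range is refused whole. The fingers move at their own pace and stop on an object; "force" is the grip in N (left out, the last holds). Time passes only in rows, so rows that do not move let the fingers close. It gives the time, the measured TCP pose, the force, the opening and the grip force at its end, in the units of the state.
- ctrl.get_obs(): the state, without advancing time (a new reading comes with each control period).
- imaging.get_image(name): name is "scene" or "top"; returns a dict with "color" (400x640x3 uint8, blue, green, red), "fx", "fy", "cx", "cy" (pixels), "D" ([k1, k2, p1, p2, k3] as OpenCV has them; the pictures are not rectified), "extrinsics" (4x4, takes a point from world to camera coordinates). Camera axes: x right, y down, z forward; pixel columns grow to the right and rows downward; lengths in m; the calibration is good to about 2 mm. A picture is of the moment at which its call begins. There is no depth.
- ctrl.finish_job(): hands the job in; it is judged then, once.
The state is a dict: "t": time; "q": joint angles; "dq": joint speeds; "effort": joint torques, N m; "tool_pos": TCP position; "tool_rot": TCP orientation; "contact_force": force on the tool from outside, world axes, zero at the start; "wrist_torque": the same for the moment, N m; "opening": finger opening in m; "grip_force": force on a finger pad.
Only numpy, scipy, OpenCV 4.12 (cv2) and the standard library are available. Lean on these libraries where they do the work, as an engineer would, in place of code of your own. Each camera call takes 0.05 s, during which the arm holds its last target. There are 200 camera calls.

## Working session

There is one attempt and no reset: what is moved stays moved. The work goes in short steps, Python scripts to look and compute and a tool call to move; the robot and the scene stay as the last step left them, time stands still between calls to the robot, and variables do not carry over. Pictures are saved under pics/ and viewed, at most 10 in all, crops included, and the job is handed in when it is done.

Besides the shell and the picture viewer there is one more tool, called after "Call:" by a JSON object that holds its "fn" and its "kwargs". play_rows: Moves the arm, as the interface text tells. Shift numbers are shares of 0.05 m and turn numbers shares of 8 degrees, none past 1 either way. Its arguments: {"type":"object","properties":{"series":{"type":"array"},"force":{"type":"number"}},"required":["series"]}

```bash
mkdir -p pics && python3 - <<'E'
from station import ctrl, imaging
import cv2, numpy as np
for n in ("scene","top"):
    d=imaging.get_image(n); cv2.imwrite(f"pics/{n}0.png",d["color"])
    E=d["extrinsics"]; print(n,d["fx"],d["fy"],d["cx"],d["cy"],d["D"]); print(np.round(E,4).tolist(), (-E[:3,:3].T@E[:3,3]).round(3))
o=ctrl.get_obs(); print({k:np.round(v,4).tolist() for k,v in o.items()})
E
```

```text
scene 444.35019706765553 444.35019706765553 320.5095185757556 194.62903174315673 [-0.09849733  0.          0.          0.          0.        ]
[[0.7969, 0.6039, 0.0124, -0.4524], [0.5104, -0.6622, -0.5486, -0.2387], [-0.3231, 0.4435, -0.836, 1.0486], [0.0, 0.0, 0.0, 1.0]] [ 0.821 -0.35   0.751]
top 365.4516611642513 365.4516611642513 321.5516025239248 198.83466622912405 [-0.07160371  0.          0.          0.          0.        ]
[[0.0085, -0.9995, -0.031, 0.0127], [-0.9883, -0.0037, -0.1523, 0.5528], [0.1521, 0.032, -0.9879, 0.7791], [0.0, 0.0, 0.0, 1.0]] [ 0.428 -0.01   0.854]
{'t': 0.1, 'q': [1.064, 0.0533, 1.6142, -0.0, 1.476, -0.119], 'dq': [-0.0018, -0.002, -0.0012, -0.0, 0.0011, -0.0003], 'effort': [0.0007, -39.4902, -37.1365, -0.0001, 0.0038, -0.0], 'tool_pos': [0.2361, 0.5781, 0.2301], 'tool_rot': [-0.6052, -3.0821, 0.0029], 'contact_force': [-0.3237, -0.5089, 0.2927], 'wrist_torque': [-0.0034, 0.0122, 0.0029], 'grip_force': 0.0, 'opening': 0.0858}
```

View pics/scene0.png

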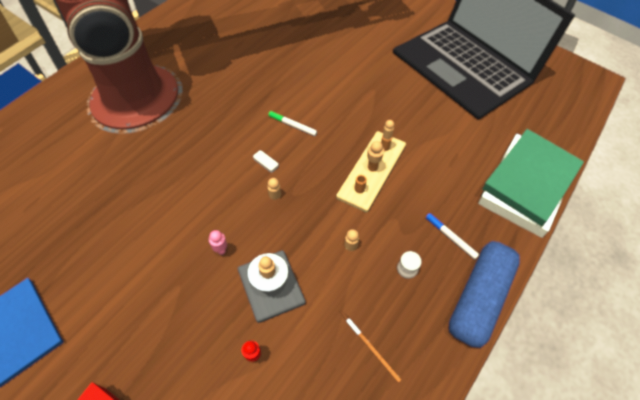

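View pics/top0.png

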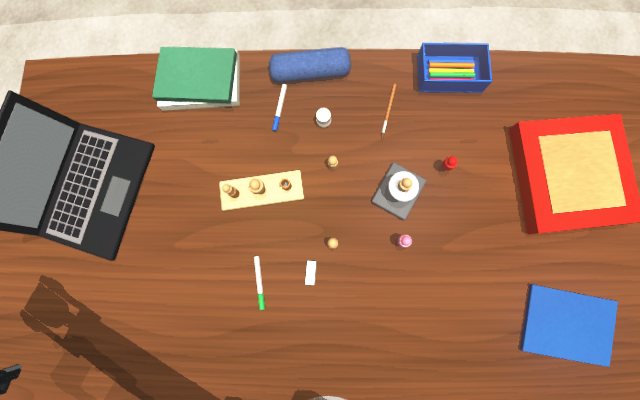

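The scene view shows the stand with its white collar near (268,272), the rack near (372,172) and its free tube near (360,184). In the top view the stand is at (403,187), the rack runs from (222,190) to (302,188), and the free tube is near (286,184). The pink and red dolls are decoys. Next I'll take zoomed crops and do a first measurement.

```bash
cat > h.py <<'E'
import cv2, numpy as np
from station import ctrl, imaging
def ray(d,u,v):
    K=np.array([[d["fx"],0,d["cx"]],[0,d["fy"],d["cy"]],[0,0,1]]); E=d["extrinsics"]
    p=cv2.undistortPoints(np.array([[[u,v]]],float),K,np.array(d["D"]))[0,0]
    R=E[:3,:3]; return -R.T@E[:3,3], R.T@np.array([p[0],p[1],1.])
def plane(d,u,v,z):
    c,r=ray(d,u,v); return c+r*(z-c[2])/r[2]
def tri(d1,p1,d2,p2):
    c1,r1=ray(d1,*p1); c2,r2=ray(d2,*p2)
    s=np.linalg.lstsq(np.c_[r1,-r2],c2-c1,rcond=None)[0]
    a=c1+s[0]*r1;b=c2+s[1]*r2; return (a+b)/2,np.linalg.norm(a-b)
def blob(m,seed):
    n,l,s,c=cv2.connectedComponentsWithStats(m.astype(np.uint8))
    ids=[i for i in range(1,n) if s[i,4]>30]; i=min(ids,key=lambda i:np.hypot(*(c[i]-seed)))
    return (l==i),c[i],s[i]
E
python3 - <<'E'
from h import *
S=imaging.get_image("scene");T=imaging.get_image("top")
def crop(d,x,y,w,h,W,H): return cv2.resize(d["color"][y:y+h,x:x+w],(W,H),interpolation=cv2.INTER_CUBIC)
a=np.hstack([crop(S,230,240,80,60,400,300),crop(T,365,155,80,60,400,300)])
b=np.hstack([crop(S,330,115,80,96,400,300)[:, :],crop(T,215,160,100,60,400,300)])
cv2.imwrite("pics/z.png",np.vstack([a,b]))
for n,d,sc,sr in (("S",S,(268,275),(372,172)),("T",T,(403,187),(262,190))):
    hsv=cv2.cvtColor(d["color"],cv2.COLOR_BGR2HSV).astype(int)
    m=(hsv[...,1]<60)&(hsv[...,2]>140); w,c,s=blob(m,sc)
    pts=cv2.convexHull(np.argwhere(w)[:,::-1].astype(np.float32)); el=cv2.fitEllipse(pts)
    print(n,"collar",s,el)
    m=(hsv[...,1]<70)&(hsv[...,2]>30)&(hsv[...,2]<140); w,c,s=blob(m,sc)
    r=cv2.minAreaRect(cv2.convexHull(np.argwhere(w)[:,::-1].astype(np.float32))); print("foot",s,r,[plane(d,*p,.016).round(4).tolist() for p in cv2.boxPoints(r)])
    print("px", hsv[int(sr[1]),int(sr[0])].tolist())
    m=(hsv[...,0]>18)&(hsv[...,0]<32)&(hsv[...,2]>190)&(hsv[...,1]>70); w,c,s=blob(m,sr)
    r=cv2.minAreaRect(cv2.convexHull(np.argwhere(w)[:,::-1].astype(np.float32))); print("board",s,r)
    B=np.array([plane(d,*p,.014)[:2] for p in cv2.boxPoints(r)]); print(B.round(4).tolist(), B.mean(0), [np.linalg.norm(B[i]-B[i-1]).round(4) for i in range(4)])
E
```

```text
S collar [246 253  43  39 995] ((267.14739990234375, 271.80218505859375), (37.79902267456055, 42.89092254638672), 71.61857604980469)
foot [ 238  251   67   71 1743] ((270.5000305175781, 285.5), (58.865421295166016, 52.180389404296875), 68.19859313964844) [[0.5109, -0.1781, 0.016], [0.555, -0.0952, 0.016], [0.6512, -0.1527, 0.016], [0.6079, -0.229, 0.016]]
px [24, 111, 248]
board [ 337  132   69   79 1985] ((371.3088073730469, 169.48529052734375), (34.64271545410156, 81.46182250976562), 30.963754653930664)
[[0.5611, 0.0578], [0.5257, 0.2648], [0.6048, 0.2614], [0.631, 0.0596]] [0.58062067 0.160894  ] [np.float64(0.0699), np.float64(0.2101), np.float64(0.0792), np.float64(0.2035)]
T collar [ 373  163   53   56 1299] ((398.7453918457031, 190.89967346191406), (45.51750564575195, 60.26436996459961), 27.993925094604492)
foot [372 163  33  57 322] ((384.7020568847656, 193.7103271484375), (57.07012939453125, 28.123291015625), 78.88695526123047) [[0.6294, -0.0854, 0.016], [0.6427, -0.1504, 0.016], [0.5107, -0.1727, 0.016], [0.498, -0.1093, 0.016]]
px [16, 130, 159]
board [247 177  20  23 221] ((256.9344482421875, 187.7786865234375), (23.26768684387207, 17.835538864135742), 84.80557250976562)
[[0.6088, 0.1944], [0.6128, 0.152], [0.5573, 0.1452], [0.5533, 0.1871]] [0.58304826 0.1696696 ] [np.float64(0.056), np.float64(0.0426), np.float64(0.0559), np.float64(0.0421)]
```

View pics/z.png

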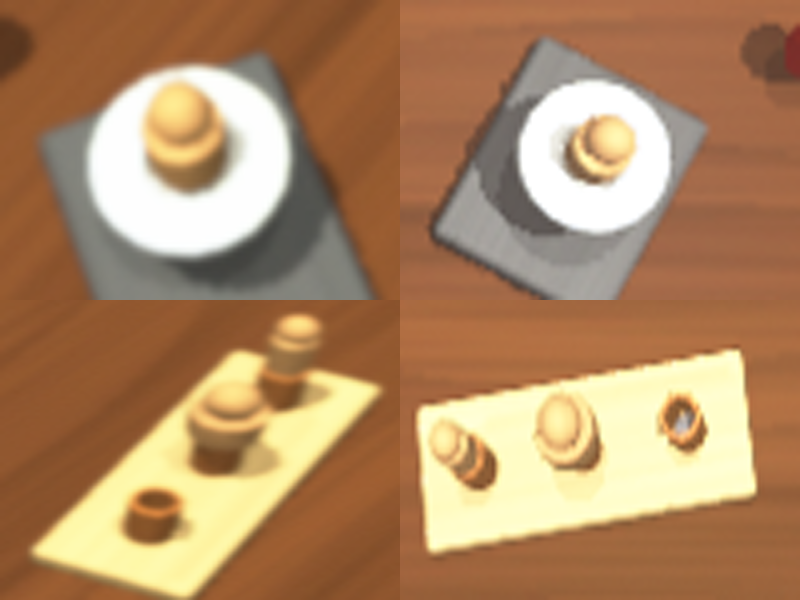

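The crops show the collar as a clean white disc in both views, with the doll on its axis. The free tube is at the board's near-stand end: S≈(360.8,180.6), T≈(285.2,183.4). I'll triangulate these with sharper masks.

```bash
python3 - <<'E'
from h import *
S=imaging.get_image("scene");T=imaging.get_image("top")
D={"S":S,"T":T};col={};hd={}
for n,sc,sr in (("S",(267,272),(372,172)),("T",(404,187),(262,190))):
    d=D[n];hsv=cv2.cvtColor(d["color"],cv2.COLOR_BGR2HSV).astype(int)
    m=(hsv[...,1]<40)&(hsv[...,2]>195); w,c,s=blob(m,sc)
    el=cv2.fitEllipse(cv2.convexHull(np.argwhere(w)[:,::-1].astype(np.float32))); col[n]=el[0]
    print(n,"collar",s,np.round(el[0]+el[1],2),[plane(d,*el[0],z).round(4)[:2].tolist() for z in(.061,.074)])
    m=(hsv[...,0]<28)&(hsv[...,0]>8)&(hsv[...,1]>60); m2=np.zeros_like(m); y,x=int(sc[1]),int(sc[0]); m2[y-17:y+15,x-14:x+14]=m[y-17:y+15,x-14:x+14]
    w,c,s=blob(m2,sc); print("doll",s,c.round(2),plane(d,*c,.09).round(4))
    hd[n]=c
    m=(hsv[...,1]<150)&(hsv[...,2]>215)&(hsv[...,0]>12); w,c,s=blob(m,sr)
    r=cv2.minAreaRect(cv2.convexHull(np.argwhere(w)[:,::-1].astype(np.float32))); print("board",s)
print("collar tri",tri(S,col["S"],T,col["T"]))
print("doll tri",tri(S,hd["S"],T,hd["T"]))
sh=(360.4,180.3);th=(284.9,183.1)
print("hole",tri(S,sh,T,th),plane(S,*sh,.05),plane(T,*th,.05))
cs=[(336,194.7),(378.6,131.2),(406,142.9),(367.6,210.6)];ct=[(299.6,169.6),(218.9,181.2),(222.1,209.8),(303.3,198)]
for d,C in((S,cs),(T,ct)):
    B=np.array([plane(d,*p,.014)[:2] for p in C]); print(B.round(4).tolist(),B.mean(0).round(4))
    ax=(B[1]+B[2]-B[0]-B[3]);L=np.linalg.norm(ax)/2;ax/=2*L; print("axis",ax,L,"hole pred",(B.mean(0)-.062*ax).round(4), np.degrees(np.arctan2(ax[1],ax[0])))
E
```

```text
S collar [248 254  40  37 856] [267.3  271.73  36.68  40.62] [[0.5771, -0.1609], [0.5817, -0.1645]]
doll [259 256  17  22 288] [266.57 267.03] [ 0.5811 -0.1634  0.09  ]
board [ 337  132   69   78 1952]
T collar [389 171  30  31 566] [403.51 185.83  29.62  30.61] [[0.5795, -0.1648], [0.577, -0.1623]]
doll [398 178  14  14 148] [404.57 184.34] [ 0.5772 -0.1615  0.09  ]
board [ 219  170   85   40 2233]
collar tri (array([ 0.57879115, -0.16309851,  0.06710997]), np.float64(0.0013484728919225663))
doll tri (array([ 0.57865243, -0.16219221,  0.08437477]), np.float64(0.0010988403665503292))
hole (array([0.58872755, 0.09990737, 0.04288362]), np.float64(0.0006000443155649257)) [0.59123998 0.09564136 0.05      ] [0.58710281 0.09872261 0.05      ]
[[0.5607, 0.0599], [0.5367, 0.2527], [0.602, 0.2613], [0.6312, 0.0676]] [0.5827 0.1603]
axis [-0.13642072  0.99065099] 0.19506397134271003 hole pred [0.5911 0.0989] 97.84078154650116
[[0.6268, 0.0695], [0.5987, 0.2618], [0.5302, 0.2505], [0.5589, 0.0596]] [0.5786 0.1604]
axis [-0.14685442  0.98915812] 0.19371784674692608 hole pred [0.5877 0.099 ] 98.44467947053414
```

```bash
cat >> h.py <<'E'
from scipy.spatial.transform import Rotation as Ro
def go(target,yaw,n=None,p=None,R=None):
    """rows to bring the tool (pointing down, tool y at yaw deg) to target"""
    o=ctrl.get_obs(); p=np.array(o["tool_pos"]) if p is None else np.array(p); R=Ro.from_rotvec(o["tool_rot"]) if R is None else R
    y=np.array([np.cos(np.radians(yaw)),np.sin(np.radians(yaw)),0]); z=np.array([0,0,-1.])
    G=Ro.from_matrix(np.c_[np.cross(y,z),y,z]); w=(R.inv()*G).as_rotvec(); d=np.array(target)-p
    n=n or int(np.ceil(max(np.abs(w).max()/np.radians(8),np.linalg.norm(d)/.048,1)))
    for i in range(n):
        print([np.round(R.inv().apply(d/n)/.05,3).tolist(),np.round(w/n/np.radians(8),3).tolist()]); R=R*Ro.from_rotvec(w/n)
E
python3 -c "
from h import *
go([.579,-.163,.19],8.1,20)"
```

```text
[[-0.598, -0.557, 0.041], [-0.0, 0.0, 0.373]]
[[-0.626, -0.525, 0.041], [-0.0, 0.0, 0.373]]
[[-0.652, -0.492, 0.041], [-0.0, 0.0, 0.373]]
[[-0.677, -0.457, 0.041], [-0.0, 0.0, 0.373]]
[[-0.7, -0.421, 0.041], [-0.0, 0.0, 0.373]]
[[-0.721, -0.384, 0.041], [-0.0, 0.0, 0.373]]
[[-0.74, -0.346, 0.041], [-0.0, 0.0, 0.373]]
[[-0.757, -0.307, 0.041], [-0.0, 0.0, 0.373]]
[[-0.772, -0.267, 0.041], [-0.0, 0.0, 0.373]]
[[-0.785, -0.227, 0.041], [-0.0, 0.0, 0.373]]
[[-0.795, -0.186, 0.041], [-0.0, 0.0, 0.373]]
[[-0.804, -0.144, 0.041], [-0.0, 0.0, 0.373]]
[[-0.81, -0.102, 0.041], [-0.0, 0.0, 0.373]]
[[-0.815, -0.059, 0.041], [-0.0, 0.0, 0.373]]
[[-0.817, -0.017, 0.041], [-0.0, 0.0, 0.373]]
[[-0.816, 0.026, 0.041], [-0.0, 0.0, 0.373]]
[[-0.814, 0.068, 0.041], [-0.0, 0.0, 0.373]]
[[-0.809, 0.11, 0.041], [-0.0, 0.0, 0.373]]
[[-0.802, 0.152, 0.041], [-0.0, 0.0, 0.373]]
[[-0.793, 0.194, 0.041], [-0.0, 0.0, 0.373]]
```

Call:
{"fn": "play_rows", "kwargs": {"series": [[0.45, [-0.6, -0.55, 0.03], [0, 0, 0.37]], [0.45, [-0.63, -0.52, 0.03], [0, 0, 0.37]], [0.45, [-0.65, -0.49, 0.03], [0, 0, 0.37]], [0.45, [-0.68, -0.46, 0.03], [0, 0, 0.37]], [0.45, [-0.7, -0.42, 0.03], [0, 0, 0.37]], [0.45, [-0.72, -0.38, 0.03], [0, 0, 0.37]], [0.45, [-0.74, -0.35, 0.03], [0, 0, 0.37]], [0.45, [-0.76, -0.31, 0.03], [0, 0, 0.37]]], "force": 20}}

```text
t: 1.3
tool_pos: [0.3748, 0.2812, 0.2194]
tool_rot: [1.227, 2.892, 0.001]
contact_force: [0.1, -0.8, 0.7]
opening: 0.0382
grip_force: 0.0
```

Call:
{"fn": "play_rows", "kwargs": {"series": [[0.45, [-0.77, -0.27, 0.03], [0, 0, 0.37]], [0.45, [-0.78, -0.23, 0.03], [0, 0, 0.37]], [0.45, [-0.8, -0.19, 0.03], [0, 0, 0.37]], [0.45, [-0.8, -0.14, 0.03], [0, 0, 0.37]], [0.45, [-0.81, -0.1, 0.03], [0, 0, 0.37]], [0.45, [-0.81, -0.06, 0.03], [0, 0, 0.37]], [0.45, [-0.82, -0.02, 0.03], [0, 0, 0.37]], [0.45, [-0.82, 0.03, 0.03], [0, 0, 0.37]]]}}

```text
t: 2.3
tool_pos: [0.5131, -0.0149, 0.2074]
tool_rot: [1.795, 2.578, 0.0]
contact_force: [0.9, 1.1, -0.0]
opening: 0.0386
grip_force: 0.0
```

Call:
{"fn": "play_rows", "kwargs": {"series": [[0.45, [-0.81, 0.07, 0.03], [0, 0, 0.37]], [0.45, [-0.81, 0.11, 0.03], [0, 0, 0.37]], [0.45, [-0.8, 0.15, 0.03], [0, 0, 0.37]], [0.45, [-0.79, 0.19, 0.03], [0, 0, 0.37]], [0.45, [0, 0, 0], [0, 0, 0]], [0.45, [0, 0, 0], [0, 0, 0]]]}}

```text
t: 3.05
tool_pos: [0.5816, -0.1605, 0.2011]
tool_rot: [-2.048, -2.381, -0.0]
contact_force: [-0.9, -0.1, 0.4]
opening: 0.0381
grip_force: 0.0
```

```bash
python3 -c "
from h import *
go([.579,-.163,.16],8.1)
S=imaging.get_image('scene');T=imaging.get_image('top')
c=lambda d,x,y:cv2.resize(d['color'][y:y+120,x:x+100],(400,480),interpolation=cv2.INTER_CUBIC)
cv2.imwrite('pics/a.png',np.hstack([c(S,220,200),c(T,355,125)]))
"
```

```text
[[-0.042, -0.059, 0.821], [-0.004, -0.005, 0.062]]
```

View pics/a.png

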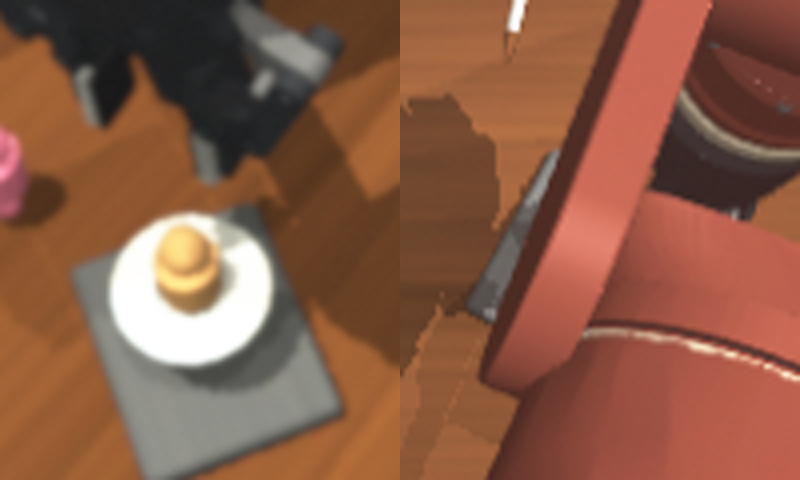

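Scene crop: the fingertips are at about (92,110) and (208,170), straddling the doll above it. The arm hides the top view. I'll descend.

Call:
{"fn": "play_rows", "kwargs": {"series": [[0.45, [-0.04, -0.06, 0.7], [0, 0, 0.06]], [0.45, [0, 0, 0.7], [0, 0, 0]], [0.45, [0, 0, 0.4], [0, 0, 0]], [0.45, [0, 0, 0.2], [0, 0, 0]], [0.45, [0, 0, 0], [0, 0, 0]], [0.45, [0, 0, 0], [0, 0, 0]]]}}

```text
t: 3.9
tool_pos: [0.5803, -0.1637, 0.1029]
tool_rot: [2.057, 2.371, 0.001]
contact_force: [0.6, -0.3, 0.1]
opening: 0.0384
grip_force: 0.0
```

```bash
python3 -c "
from h import *
go([.579,-.163,.095],8.1)
S=imaging.get_image('scene')
o=ctrl.get_obs();p=o['tool_pos'];print(p,o['contact_force'])
import cv2
K=np.array([[S['fx'],0,S['cx']],[0,S['fy'],S['cy']],[0,0,1]]);E=S['extrinsics']
R=Ro.from_rotvec(o['tool_rot']).as_matrix()
im=cv2.resize(S['color'][215:305,220:320],(800,600*720//600),interpolation=cv2.INTER_CUBIC)[:600]
for q in [p,p+R[:,1]*.019,p-R[:,1]*.019,np.array([.579,-.163,.116])]:
    u=cv2.projectPoints(np.array([q]),cv2.Rodrigues(E[:3,:3])[0],E[:3,3],K,np.array(S['D']))[0][0,0];print(u)
    cv2.circle(im,(int((u[0]-219.5)*8),int((u[1]-214.5)*8)),4,(255,0,255),-1)
cv2.imwrite('pics/b.png',im)
"
```

```text
[[0.017, -0.024, 0.159], [0.016, 0.01, 0.001]]
[ 0.5802765  -0.16372268  0.10297408] [ 0.12937914  0.38232409 -0.29649249]
[265.31081337 263.5618189 ]
[275.45437894 269.00880903]
[255.31948972 258.1836582 ]
[264.22005126 259.29655554]
```

View pics/b.png

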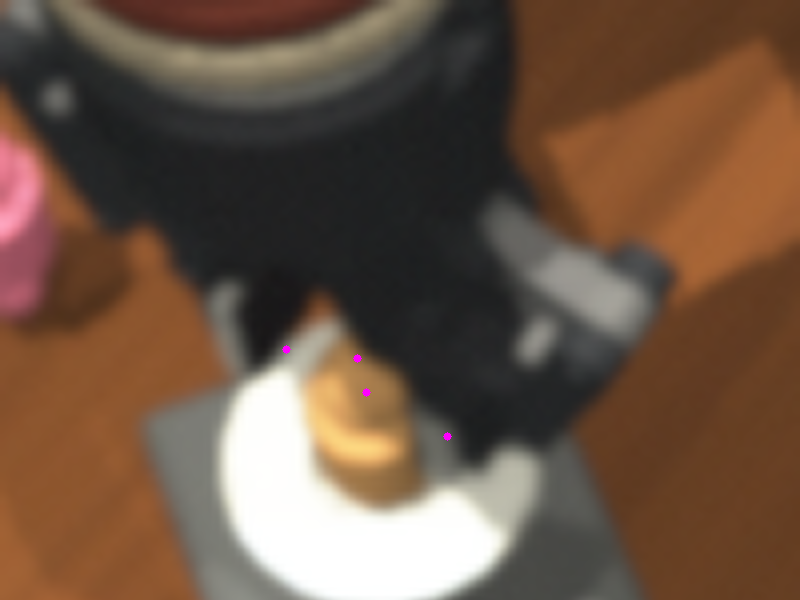

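The pads straddle the doll's head with similar gaps on both sides: the doll body spans x≈305–415, with pads at about 260 and 450. Now I'll go down to just above the collar's possible range, then feel in small steps.

Call:
{"fn": "play_rows", "kwargs": {"series": [[0.45, [0, -0.02, 0.25], [0, 0, 0]], [0.45, [0, 0, 0.2], [0, 0, 0]], [0.45, [0, 0, 0.05], [0, 0, 0]], [0.45, [0, 0, 0], [0, 0, 0]], [0.45, [0, 0, 0], [0, 0, 0]]]}}

```text
t: 4.58
tool_pos: [0.5785, -0.1636, 0.0766]
tool_rot: [2.059, 2.372, 0.0]
contact_force: [-0.1, -0.2, -0.4]
opening: 0.0385
grip_force: 0.0
```

Call:
{"fn": "play_rows", "kwargs": {"series": [[0.45, [0, 0, 0.04], [0, 0, 0]], [0.45, [0, 0, 0.04], [0, 0, 0]], [0.45, [0, 0, 0], [0, 0, 0]]]}}

```text
t: 4.95
tool_pos: [0.5781, -0.1634, 0.0721]
tool_rot: [-2.059, -2.373, 0.0]
contact_force: [0.4, 0.2, -0.3]
opening: 0.0384
grip_force: 0.0
```

Call:
{"fn": "play_rows", "kwargs": {"series": [[0.45, [0, 0, 0.04], [0, 0, 0]], [0.45, [0, 0, 0.04], [0, 0, 0]], [0.45, [0, 0, 0], [0, 0, 0]]]}}

```text
t: 5.32
tool_pos: [0.5784, -0.1635, 0.0688]
tool_rot: [2.059, 2.373, -0.0]
contact_force: [0.4, 0.6, 1.0]
opening: 0.0383
grip_force: 0.7
```

Call:
{"fn": "play_rows", "kwargs": {"series": [[0.45, [0, 0, 0.03], [0, 0, 0]], [0.45, [0, 0, 0], [0, 0, 0]]]}}

```text
t: 5.58
tool_pos: [0.5784, -0.1635, 0.0672]
tool_rot: [2.059, 2.373, 0.0]
contact_force: [-3.0, 1.2, 5.0]
opening: 0.0384
grip_force: 2.5
```

Call:
{"fn": "play_rows", "kwargs": {"series": [[0.45, [0, 0, 0.03], [0, 0, 0]], [0.45, [0, 0, 0], [0, 0, 0]]]}}

```text
t: 5.82
tool_pos: [0.5784, -0.1635, 0.0657]
tool_rot: [2.059, 2.373, 0.0]
contact_force: [-2.1, 0.9, 5.2]
opening: 0.0383
grip_force: 2.8
```

Contact came at TCP z≈0.068, with about 5 N. I'll push on toward about 8 mm.

Call:
{"fn": "play_rows", "kwargs": {"series": [[0.45, [0, 0, 0.04], [0, 0, 0]], [0.45, [0, 0, 0.04], [0, 0, 0]], [0.45, [0, 0, 0], [0, 0, 0]]]}}

```text
t: 6.2
tool_pos: [0.5784, -0.1635, 0.0619]
tool_rot: [2.059, 2.373, 0.0]
contact_force: [-2.9, 2.2, 7.0]
opening: 0.0382
grip_force: 3.6
```

Call:
{"fn": "play_rows", "kwargs": {"series": [[0.45, [0, 0, 0.03], [0, 0, 0]], [0.45, [0, 0, 0], [0, 0, 0]]]}}

```text
t: 6.45
tool_pos: [0.5784, -0.1635, 0.0606]
tool_rot: [2.059, 2.373, -0.0]
contact_force: [-3.7, 1.3, 6.7]
opening: 0.0385
grip_force: 3.8
```

Call:
{"fn": "play_rows", "kwargs": {"series": [[0.42, [0, 0, 0], [0, 0, 0]], [0.42, [0, 0, 0], [0, 0, 0]]]}}

```text
t: 6.7
tool_pos: [0.5789, -0.1636, 0.061]
tool_rot: [2.058, 2.372, 0.001]
contact_force: [-1.3, 1.7, 7.4]
opening: 0.0359
grip_force: 3.8
```

Call:
{"fn": "play_rows", "kwargs": {"series": [[0.39, [0, 0, 0], [0, 0, 0]], [0.39, [0, 0, 0], [0, 0, 0]]]}}

```text
t: 6.95
tool_pos: [0.579, -0.1638, 0.0611]
tool_rot: [2.058, 2.372, 0.001]
contact_force: [-1.7, 1.9, 7.7]
opening: 0.0334
grip_force: 3.9
```

Call:
{"fn": "play_rows", "kwargs": {"series": [[0.37, [0, 0, 0.03], [0, 0, 0]], [0.37, [0, 0, 0], [0, 0, 0]]]}}

```text
t: 7.2
tool_pos: [0.5791, -0.1639, 0.0597]
tool_rot: [2.058, 2.371, 0.001]
contact_force: [-2.1, 1.4, 8.5]
opening: 0.0317
grip_force: 4.2
```

Call:
{"fn": "play_rows", "kwargs": {"series": [[0.355, [0, 0, 0], [0, 0, 0]], [0.355, [0, 0, 0], [0, 0, 0]]]}}

```text
t: 7.45
tool_pos: [0.5791, -0.1639, 0.0597]
tool_rot: [2.058, 2.371, 0.0]
contact_force: [-1.7, 1.2, 8.2]
opening: 0.0303
grip_force: 4.2
```

Call:
{"fn": "play_rows", "kwargs": {"series": [[0.345, [0, 0, 0], [0, 0, 0]], [0.345, [0, 0, 0], [0, 0, 0]]]}}

```text
t: 7.7
tool_pos: [0.5791, -0.164, 0.0598]
tool_rot: [2.058, 2.371, 0.0]
contact_force: [-2.3, 0.9, 7.0]
opening: 0.0292
grip_force: 4.2
```

Opening is down to 29 mm with no side force, so the fingers are well centred. I'll ease the collar down a hair more, then grip lightly.

Call:
{"fn": "play_rows", "kwargs": {"series": [[0.345, [0, 0, 0.006], [0, 0, 0]], [0.345, [0, 0, 0], [0, 0, 0]], [0.345, [0, 0, 0], [0, 0, 0]]]}}

```text
t: 8.07
tool_pos: [0.5791, -0.164, 0.0596]
tool_rot: [2.058, 2.371, 0.0]
contact_force: [-3.9, 1.2, 9.2]
opening: 0.03
grip_force: 4.5
```

Call:
{"fn": "play_rows", "kwargs": {"series": [[0.32, [0, 0, 0], [0, 0, 0]], [0.3, [0, 0, 0], [0, 0, 0]], [0.3, [0, 0, 0], [0, 0, 0]], [0.3, [0, 0, 0], [0, 0, 0]]]}}

```text
t: 8.57
tool_pos: [0.5793, -0.1641, 0.0598]
tool_rot: [2.057, 2.371, 0.001]
contact_force: [-2.0, 0.1, 10.0]
opening: 0.0276
grip_force: 20.5
```

Gripped at 27.6 mm with 20 N, and the collar is down at about 9 N. Now a gentle 1–2 mm test lift.

Call:
{"fn": "play_rows", "kwargs": {"series": [[0.3, [0, 0, -0.02], [0, 0, 0]], [0.3, [0, 0, -0.02], [0, 0, 0]], [0.3, [0, 0, 0], [0, 0, 0]]]}}

```text
t: 8.95
tool_pos: [0.5792, -0.164, 0.0615]
tool_rot: [2.057, 2.371, 0.001]
contact_force: [-1.5, 0.5, 8.4]
opening: 0.0277
grip_force: 20.6
```

Call:
{"fn": "play_rows", "kwargs": {"series": [[0.3, [0, 0, -0.04], [0, 0, 0]], [0.3, [0, 0, -0.04], [0, 0, 0]], [0.3, [0, 0, 0], [0, 0, 0]]]}}

```text
t: 9.32
tool_pos: [0.5789, -0.164, 0.0644]
tool_rot: [2.058, 2.371, 0.0]
contact_force: [1.2, -1.2, 4.4]
opening: 0.0277
grip_force: 22.4
```

Call:
{"fn": "play_rows", "kwargs": {"series": [[0.3, [0, 0, -0.04], [0, 0, 0]], [0.3, [0, 0, -0.04], [0, 0, 0]], [0.3, [0, 0, 0], [0, 0, 0]]]}}

```text
t: 9.7
tool_pos: [0.5784, -0.1636, 0.0668]
tool_rot: [2.058, 2.372, 0.001]
contact_force: [4.9, -2.8, -4.4]
opening: 0.0273
grip_force: 20.7
```

```bash
python3 -c "
from h import *
S=imaging.get_image('scene')
cv2.imwrite('pics/c.png',cv2.resize(S['color'][225:300,225:325],(800,600),interpolation=cv2.INTER_CUBIC))
print(ctrl.get_obs()['contact_force'])
"
```

```text
[ 4.82659689 -2.57306518 -5.51855311]
```

View pics/c.png

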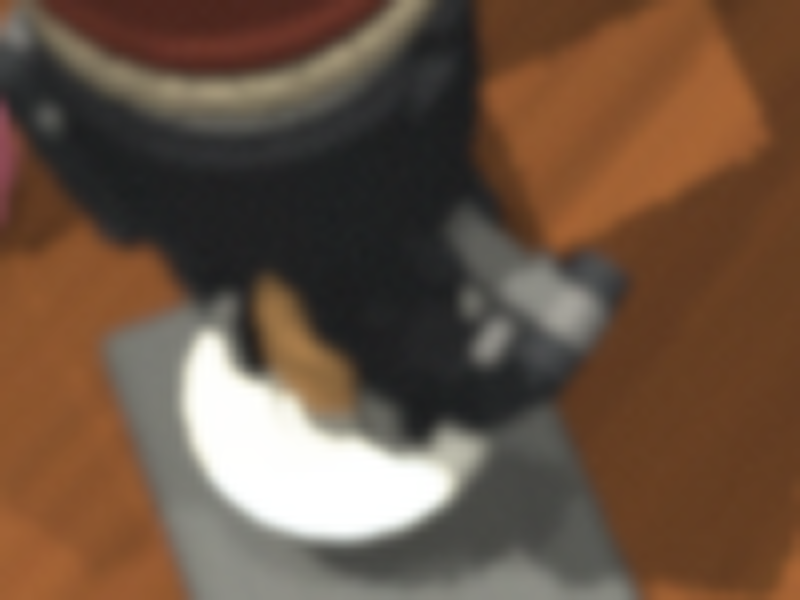

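```bash
python3 -c "
from h import *
a=cv2.imread('pics/scene0.png');b=imaging.get_image('scene')
for im in (a,b['color']):
    g=cv2.cvtColor(im,cv2.COLOR_BGR2GRAY).astype(float)
    for c in (258,262,266): print(c,[int(x) for x in g[282:300,c]])
K=np.array([[b['fx'],0,b['cx']],[0,b['fy'],b['cy']],[0,0,1]]);E=b['extrinsics']
for z in (.067,.059): print(cv2.projectPoints(np.array([[.579,-.163,z]]),cv2.Rodrigues(E[:3,:3])[0],E[:3,3],K,np.array(b['D']))[0])
"
```

```text
258 [254, 254, 254, 254, 254, 252, 238, 185, 136, 118, 116, 116, 118, 123, 128, 131, 132, 132]
262 [254, 254, 254, 254, 254, 254, 253, 245, 199, 130, 105, 109, 114, 116, 121, 126, 130, 132]
266 [254, 254, 254, 254, 254, 254, 254, 249, 220, 142, 85, 76, 87, 100, 111, 123, 128, 131]
258 [254, 255, 255, 255, 255, 255, 254, 246, 201, 147, 128, 125, 126, 131, 136, 140, 141, 142]
262 [254, 254, 255, 255, 255, 255, 255, 255, 250, 216, 144, 114, 117, 122, 126, 132, 137, 141]
266 [254, 255, 255, 255, 255, 255, 255, 255, 254, 238, 166, 98, 78, 86, 103, 121, 133, 139]
[[[267.03803861 271.85613586]]]
[[[267.46890996 273.77178697]]]
```

```bash
python3 -c "
from h import *
a=cv2.imread('pics/scene0.png');b=imaging.get_image('scene')['color']
for c in (264,266,267,268,270):
  for im in (a,b): print(c,[tuple(int(k) for k in x) for x in im[271:283,c]])
print(ctrl.get_obs()['contact_force'])
"
```

```text
264 [(130, 219, 250), (106, 179, 227), (82, 135, 179), (70, 115, 155), (71, 114, 152), (89, 126, 160), (140, 167, 189), (209, 225, 229), (245, 249, 248), (252, 254, 253), (253, 254, 254), (254, 254, 254)]
264 [(65, 107, 143), (65, 107, 143), (69, 111, 149), (74, 116, 155), (86, 125, 159), (107, 135, 157), (135, 153, 161), (175, 192, 194), (223, 236, 237), (245, 251, 252), (250, 254, 254), (252, 254, 254)]
266 [(131, 219, 250), (109, 185, 232), (82, 138, 182), (68, 113, 152), (67, 109, 147), (70, 111, 148), (93, 126, 156), (152, 173, 186), (225, 234, 233), (250, 252, 251), (253, 254, 253), (254, 254, 254)]
266 [(63, 103, 137), (62, 102, 136), (62, 102, 137), (65, 105, 141), (75, 111, 145), (94, 121, 145), (115, 132, 141), (136, 150, 153), (181, 198, 199), (230, 241, 242), (248, 252, 252), (252, 254, 254)]
267 [(127, 214, 249), (104, 175, 226), (79, 131, 174), (67, 111, 148), (64, 106, 143), (66, 107, 143), (83, 117, 147), (138, 159, 173), (217, 227, 226), (248, 252, 250), (253, 254, 253), (254, 254, 254)]
267 [(58, 94, 125), (60, 97, 129), (60, 98, 131), (63, 101, 134), (71, 105, 137)
[... 246 characters left out ...]
5, 168), (212, 224, 223), (247, 251, 249), (253, 254, 253), (254, 254, 254)]
268 [(51, 76, 100), (53, 81, 107), (56, 85, 113), (61, 92, 120), (69, 99, 125), (89, 111, 130), (107, 122, 130), (124, 137, 139), (169, 185, 185), (226, 238, 238), (248, 252, 252), (253, 254, 254)]
270 [(91, 154, 208), (69, 115, 156), (59, 99, 133), (57, 95, 127), (58, 96, 127), (68, 101, 130), (109, 131, 148), (181, 195, 197), (237, 244, 241), (252, 253, 252), (254, 254, 254), (254, 254, 254)]
270 [(34, 36, 40), (38, 42, 47), (48, 55, 59), (65, 73, 78), (78, 88, 91), (85, 94, 97), (90, 98, 99), (100, 108, 108), (135, 148, 148), (197, 214, 214), (242, 248, 248), (253, 254, 254)]
[ 4.2256664  -2.52965044 -4.75253681]
```

The doll's wood edge has risen about 2 px (≈7 mm) and grey steel now shows beneath it, so it is free and the −5 N is jaw friction. I'll keep drawing it straight up.

Call:
{"fn": "play_rows", "kwargs": {"series": [[0.3, [0, 0, -0.05], [0, 0, 0]], [0.3, [0, 0, -0.05], [0, 0, 0]], [0.3, [0, 0, 0], [0, 0, 0]]]}}

```text
t: 10.22
tool_pos: [0.5785, -0.1638, 0.0733]
tool_rot: [2.059, 2.372, -0.0]
contact_force: [1.6, -1.3, 3.1]
opening: 0.0273
grip_force: 21.3
```

Call:
{"fn": "play_rows", "kwargs": {"series": [[0.3, [0, 0, -0.05], [0, 0, 0]], [0.3, [0, 0, -0.05], [0, 0, 0]], [0.3, [0, 0, 0], [0, 0, 0]]]}}

```text
t: 10.6
tool_pos: [0.5777, -0.163, 0.0777]
tool_rot: [-2.058, -2.372, 0.0]
contact_force: [0.7, -0.4, -0.3]
opening: 0.0274
grip_force: 21.0
```

Call:
{"fn": "play_rows", "kwargs": {"series": [[0.3, [0, 0, -0.3], [0, 0, 0]], [0.3, [0, 0, -0.5], [0, 0, 0]], [0.3, [0, 0, -0.5], [0, 0, 0]], [0.3, [0, 0, -0.3], [0, 0, 0]], [0.3, [0, 0, 0], [0, 0, 0]]]}}

```text
t: 11.22
tool_pos: [0.579, -0.1637, 0.1599]
tool_rot: [2.057, 2.371, 0.001]
contact_force: [0.1, 0.7, -0.5]
opening: 0.0271
grip_force: 21.0
```

```bash
python3 -c "
from h import *
go([.589,.098,.155],8.1,8)
"
```

```text
[[0.644, 0.117, 0.012], [0.002, 0.001, 0.0]]
[[0.644, 0.117, 0.012], [0.002, 0.001, 0.0]]
[[0.644, 0.117, 0.012], [0.002, 0.001, 0.0]]
[[0.644, 0.117, 0.012], [0.002, 0.001, 0.0]]
[[0.644, 0.117, 0.012], [0.002, 0.001, 0.0]]
[[0.644, 0.117, 0.012], [0.002, 0.001, 0.0]]
[[0.644, 0.117, 0.012], [0.002, 0.001, 0.0]]
[[0.644, 0.117, 0.012], [0.002, 0.001, 0.0]]
```

Call:
{"fn": "play_rows", "kwargs": {"series": [[0.3, [0.3, 0.06, 0], [0, 0, 0]], [0.3, [0.7, 0.13, 0], [0, 0, 0]], [0.3, [0.8, 0.14, 0], [0, 0, 0]], [0.3, [0.8, 0.14, 0], [0, 0, 0]], [0.3, [0.8, 0.14, 0], [0, 0, 0]], [0.3, [0.8, 0.14, 0], [0, 0, 0]], [0.3, [0.6, 0.12, 0], [0, 0, 0]], [0.3, [0.35, 0.07, 0], [0, 0, 0]]]}}

```text
t: 12.22
tool_pos: [0.5873, 0.1002, 0.1564]
tool_rot: [-2.055, -2.373, 0.003]
contact_force: [0.9, -1.2, -1.0]
opening: 0.0276
grip_force: 21.0
```

Call:
{"fn": "play_rows", "kwargs": {"series": [[0.3, [0, 0, 0.3], [0, 0, 0]], [0.3, [0, 0, 0.4], [0, 0, 0]], [0.3, [0, 0, 0.3], [0, 0, 0]], [0.3, [0, 0, 0], [0, 0, 0]], [0.3, [0, 0, 0], [0, 0, 0]]]}}

```text
t: 12.85
tool_pos: [0.5888, 0.0976, 0.1082]
tool_rot: [2.06, 2.372, 0.0]
contact_force: [-0.1, 0.1, 0.5]
opening: 0.0277
grip_force: 21.0
```

```bash
python3 -c "
from h import *
o=ctrl.get_obs();p=o['tool_pos'];print(p,o['contact_force'])
go([.589,.098,.085],8.1)
S=imaging.get_image('scene');T=imaging.get_image('top')
c=lambda d,x,y:cv2.resize(d['color'][y:y+90,x:x+60],(400,600),interpolation=cv2.INTER_CUBIC)
cv2.imwrite('pics/d.png',np.hstack([c(S,330,125),c(T,260,140)]))
"
```

```text
[0.58883581 0.09762178 0.10817846] [-0.08700688  0.10362704  0.52544347]
[[0.007, 0.004, 0.464], [0.003, 0.0, -0.005]]
```

View pics/d.png

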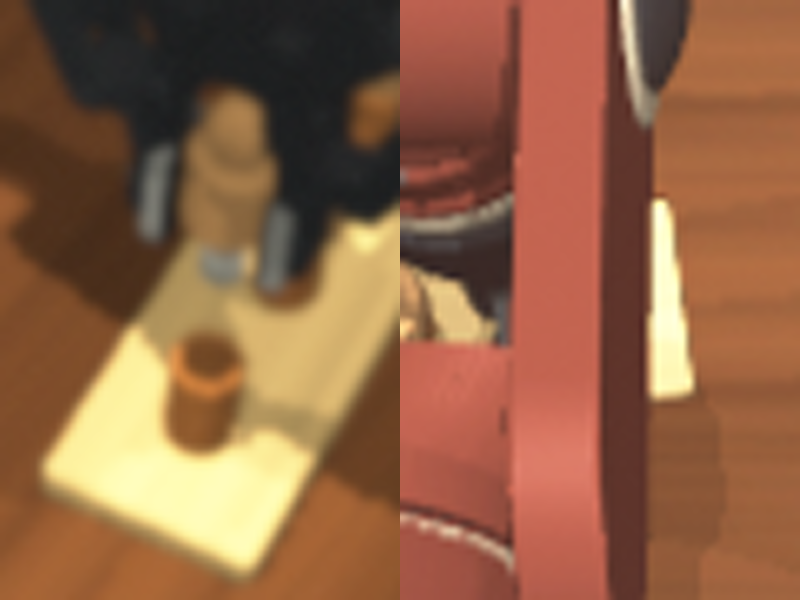

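The scene view shows the doll upright between the pads with its plug below, ending near px (363,167). The tube rim is centred near (361,179.5), and the top view is blocked. I'll compare these with the predicted projections.

```bash
python3 -c "
from h import *
S=imaging.get_image('scene');o=ctrl.get_obs();p=np.array(o['tool_pos'])
K=np.array([[S['fx'],0,S['cx']],[0,S['fy'],S['cy']],[0,0,1]]);E=S['extrinsics']
P=lambda q:cv2.projectPoints(np.array([q],float),cv2.Rodrigues(E[:3,:3])[0],E[:3,3],K,np.array(S['D']))[0][0,0].round(1)
d=p+[0,.0,.0103]; a=np.linspace(0,6.28,60)
circ=lambda c,r:np.array([P(c+np.array([r*np.cos(t),r*np.sin(t),0])) for t in a])
f=lambda A:(A.min(0),A.max(0))
print('wood under',f(circ(d,.014)),'nose',f(circ(d-[0,0,.025],.006)),'tip',f(circ(d-[0,0,.027],.004)))
for h in ([.589,.0968,.05],[.5911,.0972,.05]): print('rim',f(circ(np.array(h),.0115)))
im=S['color'];
hsv=cv2.cvtColor(im,cv2.COLOR_BGR2HSV).astype(int)
g=(hsv[...,1]<70)&(hsv[...,2]<190)&(hsv[...,2]>70)
m=np.zeros_like(g);m[155:175,357:369]=g[155:175,357:369]
w,c,s=blob(m,(363,165));print('plug',s,c.round(2))
t=(hsv[...,0]<16)&(hsv[...,1]>150);m=np.zeros_like(t);m[170:196,352:370]=t[170:196,352:370]
w,c,s=blob(m,(361,183));print('tube',s,c.round(2)); print([ (r,np.where(w[r])[0].min(),np.where(w[r])[0].max()) for r in range(s[1],s[1]+s[3])])
"
```

```text
wood under (array([355.8, 150.8]), array([371.3, 163. ])) nose (array([359.1, 162.6]), array([365.5, 167.8])) tip (array([360.1, 164.1]), array([364.3, 167.6]))
rim (array([353.9, 174.5]), array([365.7, 184.2]))
rim (array([354.9, 174.9]), array([366.7, 184.6]))Traceback (most recent call last):
  File "<string>", line 15, in <module>
    w,c,s=blob(m,(363,165));print('plug',s,c.round(2))
          ~~~~^^^^^^^^^^^^^
  File "h.py", line 15, in blob
    ids=[i for i in range(1,n) if s[i,4]>30]; i=min(ids,key=lambda i:np.hypot(*(c[i]-seed)))
                                                ~~~^^^^^^^^^^^^^^^^^^^^^^^^^^^^^^^^^^^^^^^^^
ValueError: min() iterable argument is empty
```

Both the doll and the rim sit +0.7 px from prediction, so the relative target of TCP (0.589, 0.0968) holds. I'll lower the tip into the mouth and feel for contact.

Call:
{"fn": "play_rows", "kwargs": {"series": [[0.3, [-0.015, 0, 0.2], [0, 0, 0]], [0.3, [0, 0, 0.3], [0, 0, 0]], [0.3, [0, 0, 0.2], [0, 0, 0]], [0.3, [0, 0, 0.1], [0, 0, 0]], [0.3, [0, 0, 0], [0, 0, 0]]]}}

```text
t: 13.62
tool_pos: [0.5882, 0.0973, 0.0672]
tool_rot: [-2.058, -2.372, 0.001]
contact_force: [-0.3, 0.2, -1.1]
opening: 0.0274
grip_force: 21.0
```

Call:
{"fn": "play_rows", "kwargs": {"series": [[0.3, [0, 0, 0.05], [0, 0, 0]], [0.3, [0, 0, 0.05], [0, 0, 0]], [0.3, [0, 0, 0.05], [0, 0, 0]], [0.3, [0, 0, 0], [0, 0, 0]]]}}

```text
t: 14.12
tool_pos: [0.5884, 0.0973, 0.0602]
tool_rot: [-2.059, -2.373, 0.001]
contact_force: [-0.0, 0.3, -0.3]
opening: 0.0273
grip_force: 21.0
```

Call:
{"fn": "play_rows", "kwargs": {"series": [[0.3, [0, 0, 0.05], [0, 0, 0]], [0.3, [0, 0, 0.05], [0, 0, 0]], [0.3, [0, 0, 0.05], [0, 0, 0]], [0.3, [0, 0, 0], [0, 0, 0]]]}}

```text
t: 14.62
tool_pos: [0.5884, 0.0973, 0.0526]
tool_rot: [-2.059, -2.372, 0.001]
contact_force: [0.0, 0.2, -1.3]
opening: 0.0275
grip_force: 21.0
```

Call:
{"fn": "play_rows", "kwargs": {"series": [[0.3, [0, 0, 0.05], [0, 0, 0]], [0.3, [0, 0, 0.05], [0, 0, 0]], [0.3, [0, 0, 0], [0, 0, 0]]]}}

```text
t: 15.0
tool_pos: [0.5884, 0.0973, 0.0476]
tool_rot: [-2.059, -2.373, 0.001]
contact_force: [-0.5, -0.1, -0.7]
opening: 0.0278
grip_force: 21.0
```

Call:
{"fn": "play_rows", "kwargs": {"series": [[0.3, [0, 0, 0.05], [0, 0, 0]], [0.3, [0, 0, 0], [0, 0, 0]]]}}

```text
t: 15.25
tool_pos: [0.5884, 0.0973, 0.0453]
tool_rot: [-2.059, -2.373, 0.0]
contact_force: [0.3, 0.1, 0.1]
opening: 0.0278
grip_force: 21.0
```

Call:
{"fn": "play_rows", "kwargs": {"series": [[0.3, [0, 0, 0.04], [0, 0, 0]], [0.3, [0, 0, 0], [0, 0, 0]]]}}

```text
t: 15.5
tool_pos: [0.5885, 0.0973, 0.0433]
tool_rot: [-2.059, -2.373, 0.0]
contact_force: [-0.3, -0.7, -0.1]
opening: 0.0273
grip_force: 21.0
```

Call:
{"fn": "play_rows", "kwargs": {"series": [[0.3, [0, 0, 0.03], [0, 0, 0]], [0.3, [0, 0, 0], [0, 0, 0]]]}}

```text
t: 15.75
tool_pos: [0.5885, 0.0973, 0.0419]
tool_rot: [-2.059, -2.373, 0.0]
contact_force: [-0.6, 0.2, -0.4]
opening: 0.0275
grip_force: 21.0
```

Call:
{"fn": "play_rows", "kwargs": {"series": [[0.3, [0, 0, 0.02], [0, 0, 0]], [0.3, [0, 0, 0], [0, 0, 0]]]}}

```text
t: 16.0
tool_pos: [0.5886, 0.0973, 0.0409]
tool_rot: [-2.059, -2.373, 0.0]
contact_force: [0.2, -0.6, -0.4]
opening: 0.0274
grip_force: 21.0
```

Call:
{"fn": "play_rows", "kwargs": {"series": [[0.3, [0, 0, 0.02], [0, 0, 0]], [0.3, [0, 0, 0], [0, 0, 0]]]}}

```text
t: 16.25
tool_pos: [0.5885, 0.0973, 0.0399]
tool_rot: [-2.059, -2.373, 0.0]
contact_force: [0.5, -0.8, -0.9]
opening: 0.0274
grip_force: 21.0
```

Call:
{"fn": "play_rows", "kwargs": {"series": [[0.3, [0, 0, 0.015], [0, 0, 0]], [0.3, [0, 0, 0], [0, 0, 0]]]}}

```text
t: 16.5
tool_pos: [0.5887, 0.0974, 0.0397]
tool_rot: [-2.059, -2.373, 0.0]
contact_force: [-2.7, -0.7, 3.9]
opening: 0.0271
grip_force: 21.3
```

Seated: TCP z is 0.0397, exactly as predicted, with 4 N. Now I'll release and withdraw.

Call:
{"fn": "play_rows", "kwargs": {"series": [[0.34, [0, 0, 0], [0, 0, 0]], [0.36, [0, 0, 0], [0, 0, 0]], [0.4, [0, 0, 0], [0, 0, 0]], [0.5, [0, 0, 0], [0, 0, 0]], [0.5, [0, 0, 0], [0, 0, 0]], [0.5, [0, 0, 0], [0, 0, 0]]]}}

```text
t: 17.25
tool_pos: [0.5886, 0.0973, 0.0392]
tool_rot: [2.059, 2.373, 0.0]
contact_force: [-0.8, 0.1, -0.0]
opening: 0.0425
grip_force: 0.0
```

Call:
{"fn": "play_rows", "kwargs": {"series": [[0.5, [0, 0, -0.1], [0, 0, 0]], [0.5, [0, 0, -0.3], [0, 0, 0]], [0.5, [0, 0, -0.5], [0, 0, 0]], [0.5, [0, 0, -0.6], [0, 0, 0]], [0.5, [0, 0, -0.8], [0, 0, 0]], [0.5, [0, 0, -0.8], [0, 0, 0]], [0.5, [0, 0, -0.4], [0, 0, 0]], [0.5, [0, 0, 0], [0, 0, 0]]]}}

```text
t: 18.25
tool_pos: [0.5896, 0.0974, 0.2166]
tool_rot: [2.057, 2.371, 0.004]
contact_force: [0.8, -0.9, -0.2]
opening: 0.0426
grip_force: 0.0
```

Call:
{"fn": "play_rows", "kwargs": {"series": [[0.5, [-0.8, -0.6, -0.3], [0, 0, 0]], [0.5, [-0.8, -0.6, 0], [0, 0, 0]], [0.5, [-0.8, -0.6, 0], [0, 0, 0]], [0.5, [-0.8, -0.6, 0], [0, 0, 0]], [0.5, [-0.8, -0.6, 0], [0, 0, 0]], [0.5, [-0.8, -0.6, 0], [0, 0, 0]], [0.5, [-0.8, 0, 0], [0, 0, 0]], [0.5, [0, 0, 0], [0, 0, 0]]]}}

```text
t: 19.25
tool_pos: [0.4487, -0.2066, 0.2269]
tool_rot: [-2.061, -2.366, 0.001]
contact_force: [0.5, 0.2, 0.5]
opening: 0.0422
grip_force: 0.0
```

```bash
python3 -c "
from h import *
S=imaging.get_image('scene');T=imaging.get_image('top')
c=lambda d,x,y,w,h:cv2.resize(d['color'][y:y+h,x:x+w],(400,300),interpolation=cv2.INTER_CUBIC)
cv2.imwrite('pics/e.png',np.vstack([np.hstack([c(S,325,115,88,66+33),c(T,215,155,100,60)]),np.hstack([c(S,230,240,80,60),c(T,340,125,133,100)])]))
for im in (cv2.imread('pics/scene0.png'),S['color']):
    g=cv2.cvtColor(im,cv2.COLOR_BGR2GRAY); print([[int(x) for x in g[287:294,q]] for q in (258,262,266)])
"
```

```text
[[252, 238, 185, 136, 118, 116, 116], [254, 253, 245, 199, 130, 105, 109], [254, 254, 249, 220, 142, 85, 76]]
[[254, 245, 200, 147, 129, 125, 126], [255, 255, 250, 214, 141, 114, 118], [255, 255, 253, 231, 153, 92, 82]]
```

View pics/e.png

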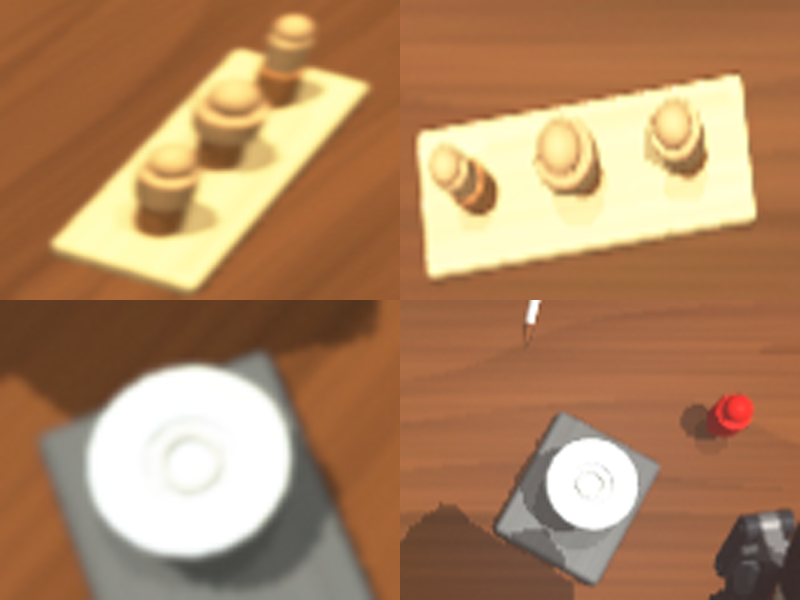

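The doll stands upright and fully home in the free tube, and the other two dolls have not moved. The collar's edge is back at its starting rows (to about 0.1 px), and the gripper is clear of everything. Handing in.

```bash
python3 -c "
from station import ctrl
print(ctrl.finish_job())"
```

```text
the job is handed in; nothing more can be done
None
```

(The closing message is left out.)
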